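# Hang the bracket on the slotted tool rack

### The arm

A 6-joint arm with a two-finger parallel gripper is mounted at the origin on the work surface. World frame = base frame: x ahead of the robot, y to its left, z up, the work surface at z = 0. Lengths are in m, angles in degrees, forces in N, time in s.
With the tool pointing down it reaches from about 0.35 to 0.875 m from the base axis. Payload 4.2 kg.
Tool frame: the origin (TCP) lies midway between the tips of the shut fingers; the grasp point (between the pads) lies 19 mm behind it; z points along the fingers, y is the line along which they close (so a half turn about z gives the same grasp; the last joint's range is limited). The gripper opens to 87 mm and grips with 3 to 60 N. Pads are 19 mm wide; open, the fingers measure 117 mm over their backs; the gripper's body (75 mm by 190 mm) begins 51 mm behind the grasp point.
Start: joints at [-55.543, 22.042, 0.453, 0, -68.411, -14.817], TCP at [0.21, -0.589, 0.184] pointing down, gripper open.
Joint ranges: [-179.83, 179.83], [-69.29, 118.12], [-61.27, 80.66], [-181.25, 117.63], [-171.15, -9.14], [-177.46, 177.46]. Speed limits (degrees/s): [159.86, 159.86, 180, 180, 180, 180].

### API

Orientations are given as a 3x3 rotation matrix whose columns are the frame's x, y, z axes.
In Python, from station import sense, capture, camera_params, finish_job gives the robot as it stands.
- The arm moves only by the tool drive_tool, never from a script. Its argument "rows" is a list of rows, each an object of numbers: "tx", "ty", "tz": the shift along the tool's x, y, z in cm; "ax", "ay", "az": the turn, a rotation vector about the tool's x, y, z in rad; "claw": the finger opening in cm, from 0 to 8.7. In form: [{"tx": .., "ty": .., "tz": .., "ax": .., "ay": .., "az": .., "claw": ..}, ...]. A call has 1 to 10 rows; each row shifts and turns the commanded pose from where the row before left it, along the tool's axes as they then stand; what a row does not reach is not made up. A row lasts 1/12 s, in which the tool goes at most 41.7 mm and 7.16 degrees, less where a joint would pass 70% of its speed; a pose out of reach is approached as far as the arm can. A call with a gripper value outside its range is refused whole. The fingers move at their own pace and stop on an object; the grip force is fixed at half the most. Time passes only in rows, so rows that do not move let the fingers close. It gives the time, the measured TCP pose, the force, the opening and the grip force at its end, in the units of the state.
- sense(): the state, without advancing time (a new reading comes with each control period).
- capture(name): name is "scene" or "top"; returns (picture, depth): 480x640x3 uint8, red, green, blue; 480x640 float32, m along the optical axis (not along the pixel's ray), 0 where there is no reading.
- camera_params(name): a dict with "intrinsics" (3x3 intrinsics, pixels), "R" (3x3) and "t" (3): a world point X has camera coordinates R X + t. Camera axes: x right, y down, z forward; pixel columns grow to the right and rows downward; lengths in m; the calibration is good to about 2 mm. A picture is of the moment at which its call begins. camera_params takes no time and is no camera call.
- finish_job(): hands the job in; it is judged then, once.
The state is a dict: "time_s": time; "joints": joint angles; "joint_velocities": joint speeds; "effort": joint torques, N m; "tcp_pos": TCP position; "ee_rot": TCP orientation; "wrist_force": force on the tool from outside, world axes, zero at the start; "moment": the same for the moment, N m; "gripper_width": opening from 0.0 (shut) to 1.0 (fully open); "gripper_force": force on a finger pad.
Only numpy, scipy, OpenCV 4.12 (cv2) and the standard library are available. Lean on these libraries where they do the work, as an engineer would, in place of code of your own. Each camera call takes 0.05 s, during which the arm holds its last target. There are 200 camera calls.

### The job

Pick up the steel bracket from the bench, hook both of its claws into the upper pair of slots in the rack's uprights, and press it down until it is fully home and the spring catch locks over its lower bar. Feel your way and do not force it: never jam it hard against the rack or push hard on the rack itself. Leave it hanging there, let go of it, and do not disturb the other things on the bench.

Things in the scene. Friction and masses are not known exactly. Their poses are not given: they have to be found in the camera images.
- bracket: Loose dark steel bracket, 0.3-0.5 kg, T-shaped from above. Origin: mid lower edge of the REAR face of its back plate; +x out of that face (claw side), +y along the plate, +z up. Stands on the bench at z=0, yaw within 0.5. Back plate x -6..0, y -58..58, z 0..60 mm. In its middle (y -15..15, z 5..21) a window for the catch; the bar below it (z 0..5) is what the catch locks over.
- bar_grip (a point): Point on the bracket's arm at its x -40, y 0, z 40 mm, near its balance point. The arm is a straight bar 14 mm thick (y -7..7), x -6..-110, z 18..58, gripped across its thickness from above. Its far end has a lip (x -110..-116) 40 mm wide, z 0..66, which is also its foot. Axes as the bracket.
- claw (a point): Tip of the bracket's +y claw, at bracket x 13, y 45, z 47 mm; the other is alike at y -45. Each claw is 5 mm thick in y: a tongue straight back, x 0..13, z 48..56, and from it a hook going DOWN, x 7.5..13, z 38..56 (7.5 mm gap between plate and hook). Axes as the bracket.
- rack: Fixed aluminium base plate 130 x 220 x 18 mm with two upright slotted steel strips. Origin on the bench, in the plane of the strips' front faces, midway across the base; +x from front to rear, +y across, +z up. The bracket hangs on the front (-x) side, axes parallel to the rack's. Strips: 4 mm thick (x 0..4), 54 wide, 90 mm apart centre to centre, tops at z 180. Clamped, they do not move.
- slots (a point): Nominal point midway between the two upper slots: rack x 0, y 0, z 155 mm. Upper slots z 140..170, lower ones z 75..105; 8 mm wide, on the strips' centre lines. BUT the pair of strips, with the catch, is clamped off the base's middle by an unmeasured -20..+20 mm along y, to be seen or felt. Claws that miss the slots stop with the plate 13 mm before the strips. Axes as the rack.
- home (a point): Where the bracket's origin is when home (rack x 0, y 0, z 92 mm; y shifts with the strips): plate flat on the strips, tongues on the slots' lower ends. Claws enter with the bracket 11 to 20 mm above this; then it is lowered, with a push of some 5 to 12 N past the catch, to a hard stop. Press near the plate; far out on the arm it jams. Axes as the rack.
- pawl (a joint): Brass spring catch midway between the strips, 22 mm wide; sticks 5 mm out of the front plane at rack z 98..108 mm, sloped on top, flat below. Value in m: 0 = fully out (free, or locked in the bracket's window), to 0.009 = pushed back. The bracket's lower bar pushes it back 0.005 in passing (spring 4 to 6 N), then it jumps out over the bar.
- die_block: Bystander: aluminium die block 100 x 100 x 44 mm with two pins 22 mm high; origin centre of underside.
- hammer: Bystander: hammer lying flat, about 235 mm long along its x, head at +x; origin under its middle.
- hex_keys: Bystander: blue holder 35 x 60 x 16 mm with hex keys to 115 mm long along +x; origin centre of the holder's underside.
Not all that is in view belongs to the job. What is shaped like the bracket but blue is not meant.

How it is judged (in metres and radians):
On the way:
1. both claws are in the upper slots, the plate against the strips, still raised above its home position (x of bracket in the frame of rack between -0.006 and 0.004 m and z of bracket in the frame of rack between 0.096 and 0.116 m and angle between the y axis of bracket and the y axis of rack, either way round below 0.12 rad), for 0.05 s.
At the end, for the whole second after the job is handed in: The bracket hangs at rest, let go, both claws in the upper slots: origin 89 to 94.5 mm above the rack's (home 92), -6 to +4 mm from the strips' front plane, within 25 mm of the rack's middle, upright within 0.12 rad, parallel within 0.1 rad, the catch out (under 2 mm) over its lower bar (z of bracket in the frame of rack between 0.089 and 0.0945 m and x of bracket in the frame of rack between -0.006 and 0.004 m and y of bracket in the frame of rack between -0.025 and 0.025 m and angle between bracket's own z axis and vertical below 0.12 rad and angle between the y axis of bracket and the y axis of rack, either way round below 0.1 rad and value of joint pawl below 0.002 m and linear speed of bracket below 0.02 m/s); the robot touches nothing.
It fails at once if the robot forces the bracket against the rack with more than 40 N (contact force between bracket and rack above 40 N and contact force between the fingers and bracket above 1 N).
It fails at once if the robot pushes on the rack with more than 40 N (contact force between any of the fingers, the arm and rack above 40 N).
It fails at once if the die block is moved more than 30 mm (distance of die_block from where it was at the start of the episode above 0.03 m).
It fails at once if the hammer is moved more than 30 mm (distance of hammer from where it was at the start of the episode above 0.03 m).
It fails at once if the hex keys are moved more than 30 mm (distance of hex_keys from where it was at the start of the episode above 0.03 m).
It also fails if it takes over 67 s, if anything falls off the work surface, if the arm or the gripper's body presses on something with over 40 N, if the wrist force passes 120 N, or if a joint passes its speed limit or range.

## Working session

There is one attempt and no reset: what is moved stays moved. The work goes in short steps, Python scripts to look and compute and a tool call to move; the robot and the scene stay as the last step left them, time stands still between calls to the robot, and variables do not carry over. Pictures are saved under pics/ and viewed, at most 10 in all, crops included, and the job is handed in when it is done.

Besides the shell and the picture viewer there is one more tool, called in YAML: its name, and indented under it one key for each argument. drive_tool: Moves the arm, as the interface text tells. Its arguments: {"type":"object","properties":{"rows":{"type":"array"}},"required":["rows"]}

```bash
mkdir -p pics
python3 - <<'E'
from station import *
import cv2,numpy as np
for n in("scene","top"):
    p,d=capture(n); cv2.imwrite(f"pics/{n}0.png",p[:,:,::-1]); np.savez(f"{n}0.npz",p=p,d=d)
    c=camera_params(n); print(n,c)
s=sense(); print(s)
E
```

```text
scene {'intrinsics': array([[569.71765308,   0.        , 314.06632464],
       [  0.        , 569.71765308, 241.30908087],
       [  0.        ,   0.        ,   1.        ]]), 'R': array([[-0.17557097,  0.98445034, -0.00568944],
       [ 0.51592864,  0.08708777, -0.85219327],
       [-0.83844647, -0.15255575, -0.5231962 ]]), 't': array([-0.01447182, -0.19945496,  1.85564511])}
top {'intrinsics': array([[558.88729367,   0.        , 314.38503391],
       [  0.        , 558.88729367, 235.67929626],
       [  0.        ,   0.        ,   1.        ]]), 'R': array([[-0.02453853, -0.99969306,  0.00341203],
       [-0.99065989,  0.02385859, -0.13425257],
       [ 0.13412996, -0.00667452, -0.99094127]]), 't': array([0.13535188, 0.56952307, 1.12310533])}
{'time_s': 0.1, 'joints': array([-5.55419956e+01,  2.20882142e+01,  3.86030026e-01, -2.41861356e-02,
       -6.84118502e+01, -1.48164352e+01]), 'joint_velocities': array([ 0.01676207, -0.16192463,  0.2062284 ,  0.15710997,  0.00589642,
        0.02918141]), 'effort': array([-3.16045771e-04, -3.91688383e+01,  1.87934893e+01,  4.23188657e+00,
        1.34717056e-02, -7.69988242e-05]), 'tcp_pos': array([ 0.20987493, -0.58804153,  0.18304164]), 'ee_rot': array([[-9.41866103e-01, -3.35987500e-01, -8.02437373e-04],
       [-3.35988433e-01,  9.41864269e-01,  1.86312364e-03],
       [ 1.29800837e-04,  2.02442268e-03, -9.99997942e-01]]), 'wrist_force': array([-0.20217042, -0.9288863 , -0.75256447]), 'moment': array([-0.07277543,  0.04395221,  0.01209104]), 'gripper_force': 0.0, 'gripper_width': 0.9965671139525041}
```

View pics/scene0.png

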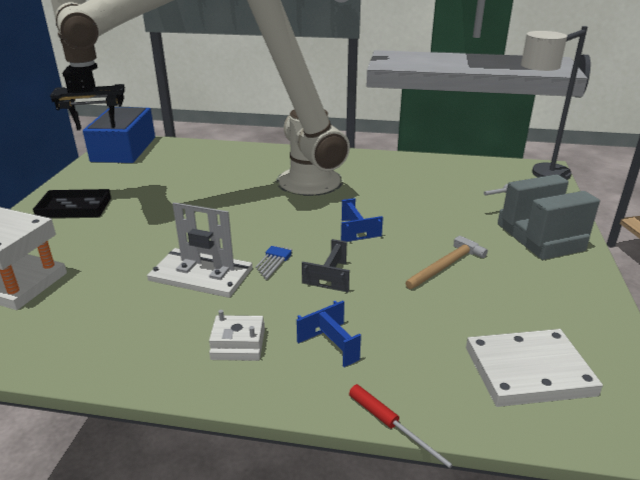

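View pics/top0.png

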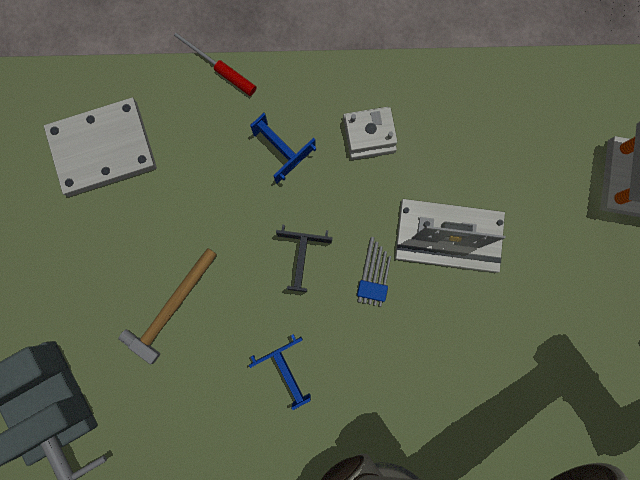

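```bash
cat > h.py <<'E'
import numpy as np,cv2
from station import *
def pts(n,p,d):
    c=camera_params(n);K=c["intrinsics"];v,u=np.mgrid[:480,:640]
    X=np.stack([(u-K[0,2])/K[0,0]*d,(v-K[1,2])/K[1,1]*d,d],-1)
    return (X-c["t"])@c["R"]
def load(n):
    z=np.load(n+"0.npz");return z["p"],z["d"],pts(n,z["p"],z["d"])
E
python3 - <<'E'
from h import *
p,d,X=load("top")
a=cv2.resize(p[210:310,255:345],None,fx=4,fy=4,interpolation=2)
b=cv2.resize(p[190:280,385:515],None,fx=4,fy=4,interpolation=2)
p2,d2,X2=load("scene")
c=cv2.resize(p2[195:300,140:360],None,fx=3,fy=3,interpolation=2)
im=np.zeros((400+0,800,3),np.uint8)
im=np.zeros((600,800,3),np.uint8); 
a=cv2.resize(p[210:310,265:340],(225,300),interpolation=2); b=cv2.resize(p[190:280,385:515],(433,300),interpolation=2)
c=cv2.resize(p2[195:295,140:360],(660,300),interpolation=2)
im[:300,:225]=a; im[:300,240:673]=b; im[300:,:660]=c
cv2.imwrite("pics/crop.png",im[:,:,::-1])
sub=lambda m,X:X[m]
# bracket
g=p.astype(int); m=np.zeros(d.shape,bool); m[215:300,265:340]=1
P=X[m&(X[...,2]>.008)]; print("brk n",len(P),P.min(0),P.max(0))
for lo in(.02,.05,.056,.062): 
    Q=P[P[:,2]>lo]; print(lo,len(Q),Q.mean(0) if len(Q) else 0)
Q=P[P[:,2]>.045]; 
r=cv2.minAreaRect(Q[:,:2].astype(np.float32)*1000);print("rect",r,cv2.boxPoints(r))
# rack base
m=np.zeros(d.shape,bool); m[190:280,385:515]=1
B=X[m&(abs(X[...,2]-.018)<.006)]; r=cv2.minAreaRect(B[:,:2].astype(np.float32)*1000);print("base",len(B),r,cv2.boxPoints(r))
T=X[m&(X[...,2]>.165)]; print("tops",len(T),T.min(0),T.max(0));r=cv2.minAreaRect(T[:,:2].astype(np.float32)*1000);print(r,cv2.boxPoints(r))
E
```

```text
brk n 844 [0.41688293 0.07812834 0.00810442] [0.59603689 0.20056421 1.18892953]
0.02 804 [0.53069422 0.14790656 0.10236779]
0.05 685 [0.52704024 0.14848992 0.11401677]
0.056 606 [0.5243967  0.14836209 0.12180188]
0.062 168 [0.496566   0.14509522 0.28542629]
rect ((513.2120361328125, 160.57818603515625), (114.61695861816406, 167.07440185546875), 73.58147430419922) [[416.88293  129.21852 ]
 [577.1445    81.994675]
 [609.54114  191.93785 ]
 [449.2796   239.1617  ]]
base 4771 ((551.6139526367188, -152.423095703125), (242.78306579589844, 173.765380859375), 81.3913803100586) [[ 447.5397   -259.44208 ]
 [ 619.3474   -285.45197 ]
 [ 655.68823   -45.404114]
 [ 483.8805    -19.394226]]
tops 320 [ 0.41688293 -0.22438981  0.16501743] [0.56710057 0.12921851 1.18892953]
((512.8663330078125, -35.834381103515625), (70.8280258178711, 375.2393493652344), 19.490262985229492) [[ 416.8829   129.21858]
 [ 542.0803  -224.51888]
 [ 608.84973 -200.88734]
 [ 483.65234  152.85011]]
```

View pics/crop.png

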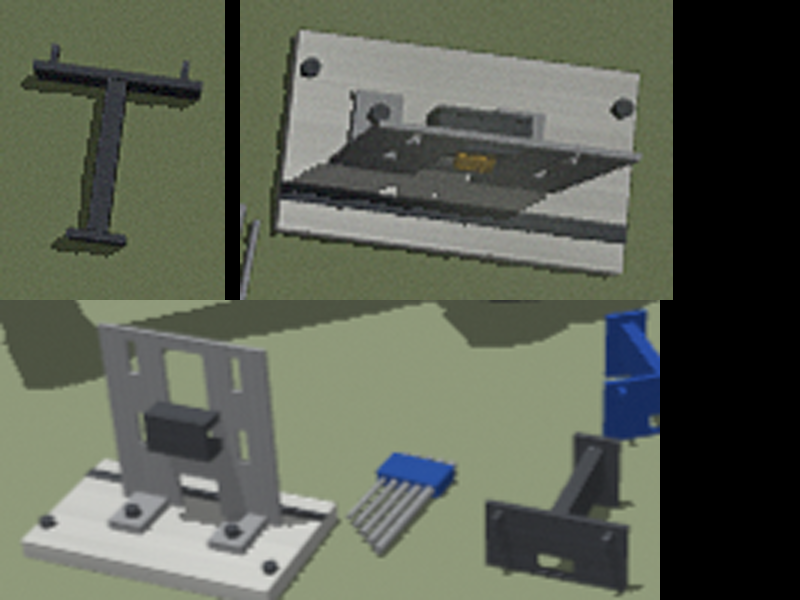

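Run:
```python
from h import *
np.set_printoptions(precision=4,suppress=True)
p,d,X=load("top"); X[d==0]=np.nan
def ln(P,dirx):
    vx,vy,x,y=cv2.fitLine(P[:,:2].astype(np.float32)*1000,cv2.DIST_HUBER,0,.01,.01).ravel(); return np.degrees(np.arctan2(vy,vx)),x,y
m=np.zeros(d.shape,bool); m[215:300,265:340]=1; m&=X[...,2]>.008
P=X[m]; T=P[(P[:,2]>.054)]; print("brk",len(P),P.min(0),P.max(0),len(T))
r=cv2.minAreaRect(T[:,:2].astype(np.float32)*1000);print(r,cv2.boxPoints(r))
pl=T[T[:,0]>.55]; print("plate",ln(pl,0),pl.min(0),pl.max(0)); ar=T[(T[:,0]>.475)&(T[:,0]<.54)]; print("arm",ln(ar,0),ar.mean(0))
lip=T[T[:,0]<.465]; print("lip",lip.min(0),lip.max(0),np.median(lip,0))
# yaw-frame extents
yaw=np.radians(ln(ar,0)[0]); yaw=(yaw+np.pi/2)%np.pi-np.pi/2
c,s=np.cos(yaw),np.sin(yaw);R=np.array([[c,-s],[s,c]])
L=P[:,:2]@R; Lp=L[(P[:,2]>.054)&(P[:,2]<.064)]
print("yaw",yaw,"L range",np.percentile(Lp,[.5,99.5],axis=0)); plL=L[(P[:,0]>.56)&(P[:,2]>.057)]; print(np.percentile(plL,[2,25,50,75,98],axis=0))
# rack
m=np.zeros(d.shape,bool); m[190:280,385:515]=1
mb=m&(abs(X[...,2]-.018)<.005)&(p.min(2)>120); B=X[mb]
r=cv2.minAreaRect(B[:,:2].astype(np.float32)*1000);print("base",len(B),r,cv2.boxPoints(r))
S=X[m&(X[...,2]>.06)&(X[...,2]<.185)]; print("strips",len(S))
for lo,hi in((.06,.1),(.1,.14),(.14,.17),(.17,.185)):
    Q=S[(S[:,2]>lo)&(S[:,2]<hi)]; print(lo,len(Q),ln(Q,0),Q[Q[:,1].argmin()],Q[Q[:,1].argmax()])
# scene view
p2,d2,X2=load("scene"); X2[d2==0]=np.nan
m=np.zeros(d2.shape,bool); m[200:285,165:240]=1
S=X2[m&(X2[...,2]>.12)&(X2[...,2]<.175)]; print("scene",len(S),ln(S,0),S[S[:,1].argmin()],S[S[:,1].argmax()])
yaw=np.radians(ln(S,0)[0])
hole=m&((X2[...,0]<0.48)|np.isnan(X2[...,0]))
n,lab,st,ce=cv2.connectedComponentsWithStats(hole.astype(np.uint8)); print(st,ce)
```

```text
brk 811 [0.4585 0.0781 0.0081] [0.596  0.2006 0.0714] 624
((524.8707885742188, 150.6700439453125), (115.44351959228516, 128.72731018066406), 80.78465270996094) [[452.094  104.0008]
 [579.1599  83.3857]
 [597.6476 197.3393]
 [470.5817 217.9544]]
plate (np.float32(81.1066), np.float32(571.8624), np.float32(142.59642)) [0.551  0.0858 0.0541] [0.596  0.1997 0.0654]
arm (np.float32(-9.303892), np.float32(507.87268), np.float32(152.96674)) [0.5077 0.1531 0.0585]
lip [0.4596 0.141  0.0557] [0.4646 0.1791 0.0714] [0.4626 0.1541 0.0655]
yaw -0.16238356 L range [[0.4296 0.1779]
 [0.5566 0.2895]]
[[0.5322 0.1797]
 [0.5399 0.207 ]
 [0.5418 0.2346]
 [0.5435 0.2608]
 [0.5517 0.289 ]]
base 3333 ((554.076171875, -152.77609252929688), (242.83323669433594, 166.14878845214844), 81.4667739868164) [[ 453.9053 -260.5218]
 [ 618.2148 -285.1754]
 [ 654.2471  -45.0304]
 [ 489.9376  -20.3767]]
strips 1167
0.06 245 (np.float32(81.10734), np.float32(553.31616), np.float32(-149.81973)) [ 0.5423 -0.225   0.093 ] [ 0.5637 -0.0822  0.0781]
0.1 512 (np.float32(81.6477), np.float32(556.3197), np.float32(-150.6546)) [
[... 1631 characters left out ...]
 281      1      1      1]] [[320.1896 239.6089]
 [202.8647 220.2842]
 [185.     206.    ]
 [184.2778 213.3889]
 [201.9693 220.9737]
 [193.     212.    ]
 [218.6522 219.5217]
 [190.     218.    ]
 [193.     222.    ]
 [193.     226.    ]
 [181.     228.    ]
 [187.4545 237.0909]
 [210.     239.5   ]
 [218.     239.    ]
 [221.2105 242.8947]
 [215.     241.    ]
 [181.5    244.5   ]
 [189.     244.    ]
 [211.     248.    ]
 [166.     251.    ]
 [214.     251.    ]
 [231.     255.    ]
 [190.     256.    ]
 [188.     259.    ]
 [166.     266.    ]
 [167.     271.    ]
 [237.     272.    ]
 [169.     275.    ]
 [175.     275.    ]
 [191.     275.    ]
 [217.     278.    ]
 [224.     281.    ]]
```

The dark steel bracket is at top px (300,258) / scene px (328,265). The two blue look-alikes at top px (285,145) and (280,370) aren't meant. The crop confirms the dark one: T shape, two claws on the +x side and a window in the plate. The rack is at top px (450,235), with the brass pawl showing on its robot-facing front.

drive_tool:
  rows:
    - {"tz":-2,"az":0.12}
    - {"tz":-2,"az":0.12}
    - {"tz":-2,"az":0.12}
    - {"tz":-1,"az":0.12}
    - {"az":0.02}
    - {}

```text
invalid input at $.rows[0]: expected keys tx, ty, tz, ax, ay, az, claw
```

```bash
cat >> h.py <<'E'
def go(target,yaw=None):
    s=sense();R=s["ee_rot"];print("t",s["time_s"],"tcp",s["tcp_pos"].round(4),"yaw_y",np.degrees(np.arctan2(R[1,1],R[0,1])).round(2),"tilt",R[:2,2].round(4))
    print("tool delta cm",(R.T@(np.array(target)-s["tcp_pos"])*100).round(2),"F",s["wrist_force"].round(2),"w",s["gripper_width"])
    if yaw is not None: print("az",(-np.radians(yaw+90)+np.arctan2(R[1,1],R[0,1])).round(4))
E
python3 - <<'E'
from h import *
go([.536,.1486,.2],-9.1)
# slots in scene: cast onto rear face
c=camera_params("scene");K=c["intrinsics"];C=-c["R"].T@c["t"]
yaw=np.radians(-8.8);n=np.array([np.cos(yaw),np.sin(yaw),0]);P0=np.array([.5566,-.1535,.155])
for uv in((184.28,213.4),(218.65,219.5),(187.45,237.1),(221.2,242.9)):
    r=c["R"].T@np.linalg.solve(K,[*uv,1]); q=C+r*((P0-C)@n)/(r@n); ly=q[:2]@[-n[1],n[0]]; print(q.round(4),"along y",ly.round(4))
print("strip mid along", np.array([.5533,-.1535])@[-n[1],n[0]])
E
```

```text
t 0.1 tcp [ 0.2099 -0.588   0.183 ] yaw_y 109.63 tilt [-0.0008  0.0019]
tool delta cm [-55.47  58.43  -1.58] F [-0.2  -0.93 -0.75] w 0.9965671139525041
az 0.5015
[ 0.5498 -0.1971  0.1559] along y -0.1107
[ 0.5636 -0.1082  0.1553] along y -0.0207
[ 0.5498 -0.1977  0.0905] along y -0.1113
[ 0.5636 -0.108   0.0917] along y -0.0205
strip mid along -0.06704599333608757
```

drive_tool:
  rows:
    - {"tx":0,"ty":0,"tz":-2,"ax":0,"ay":0,"az":0.12,"claw":8.7}
    - {"tx":0,"ty":0,"tz":-2,"ax":0,"ay":0,"az":0.12,"claw":8.7}
    - {"tx":0,"ty":0,"tz":-2,"ax":0,"ay":0,"az":0.12,"claw":8.7}
    - {"tx":0,"ty":0,"tz":-1,"ax":0,"ay":0,"az":0.12,"claw":8.7}
    - {"tx":0,"ty":0,"tz":0,"ax":0,"ay":0,"az":0.02,"claw":8.7}
    - {"tx":0,"ty":0,"tz":0,"ax":0,"ay":0,"az":0,"claw":8.7}

```text
time_s: 0.6
tcp_pos: [0.2102, -0.5884, 0.2537]
ee_rot: [[-0.988, 0.155, 0.001], [0.155, 0.988, 0.0], [-0.0, 0.0, -1.0]]
wrist_force: [0.4, -0.9, -1.2]
gripper_width: 1.0
gripper_force: 0.0
```

```bash
python3 -c "
from h import *
go([.536,.1486,.25],-9.1)"
```

```text
t 0.6 tcp [ 0.2102 -0.5884  0.2537] yaw_y 81.1 tilt [0.0005 0.0004]
tool delta cm [-20.78  77.85   0.42] F [ 0.44 -0.87 -1.18] w 0.9995345397697817
az 0.0035
```

drive_tool:
  rows:
    - {"tx":-1.04,"ty":3.9,"tz":0,"ax":0,"ay":0,"az":0,"claw":8.7}
    - {"tx":-1.04,"ty":3.9,"tz":0,"ax":0,"ay":0,"az":0,"claw":8.7}
    - {"tx":-1.04,"ty":3.9,"tz":0,"ax":0,"ay":0,"az":0,"claw":8.7}
    - {"tx":-1.04,"ty":3.9,"tz":0,"ax":0,"ay":0,"az":0,"claw":8.7}
    - {"tx":-1.04,"ty":3.9,"tz":0,"ax":0,"ay":0,"az":0,"claw":8.7}
    - {"tx":-1.04,"ty":3.9,"tz":0,"ax":0,"ay":0,"az":0,"claw":8.7}
    - {"tx":-1.04,"ty":3.9,"tz":0,"ax":0,"ay":0,"az":0,"claw":8.7}
    - {"tx":-1.04,"ty":3.9,"tz":0,"ax":0,"ay":0,"az":0,"claw":8.7}
    - {"tx":-1.04,"ty":3.9,"tz":0,"ax":0,"ay":0,"az":0,"claw":8.7}
    - {"tx":-1.04,"ty":3.9,"tz":0,"ax":0,"ay":0,"az":0,"claw":8.7}

```text
time_s: 1.43
tcp_pos: [0.3732, -0.2175, 0.2526]
ee_rot: [[-0.988, 0.154, -0.002], [0.154, 0.988, 0.001], [0.002, 0.001, -1.0]]
wrist_force: [1.3, -0.9, 0.1]
gripper_width: 0.996
gripper_force: 0.0
```

drive_tool:
  rows:
    - {"tx":-1.04,"ty":3.9,"tz":0,"ax":0,"ay":0,"az":0,"claw":8.7}
    - {"tx":-1.04,"ty":3.9,"tz":0,"ax":0,"ay":0,"az":0,"claw":8.7}
    - {"tx":-1.04,"ty":3.9,"tz":0,"ax":0,"ay":0,"az":0,"claw":8.7}
    - {"tx":-1.04,"ty":3.9,"tz":0,"ax":0,"ay":0,"az":0,"claw":8.7}
    - {"tx":-1.04,"ty":3.9,"tz":0,"ax":0,"ay":0,"az":0,"claw":8.7}
    - {"tx":-1.04,"ty":3.9,"tz":0,"ax":0,"ay":0,"az":0,"claw":8.7}
    - {"tx":-1.04,"ty":3.9,"tz":0,"ax":0,"ay":0,"az":0,"claw":8.7}
    - {"tx":-1.04,"ty":3.9,"tz":0,"ax":0,"ay":0,"az":0,"claw":8.7}
    - {"tx":-1.04,"ty":3.9,"tz":0,"ax":0,"ay":0,"az":0,"claw":8.7}
    - {"tx":0,"ty":0,"tz":0,"ax":0,"ay":0,"az":0,"claw":8.7}

```text
time_s: 2.27
tcp_pos: [0.5227, 0.1173, 0.2509]
ee_rot: [[-0.989, 0.149, -0.003], [0.149, 0.989, -0.001], [0.003, -0.001, -1.0]]
wrist_force: [0.2, 0.5, -0.1]
gripper_width: 1.002
gripper_force: 0.0
```

```bash
python3 -c "
from h import *
go([.536,.1486,.023],-9.1)"
```

```text
t 2.2667 tcp [0.5227 0.1173 0.2509] yaw_y 81.42 tilt [-0.0029 -0.0007]
tool delta cm [-0.91  3.32 22.78] F [ 0.18  0.54 -0.08] w 1.0023245780889702
az 0.009
```

drive_tool:
  rows:
    - {"tx":-0.91,"ty":3.3,"tz":0,"ax":0,"ay":0,"az":0,"claw":8.7}
    - {"tx":0,"ty":0,"tz":3,"ax":0,"ay":0,"az":0,"claw":8.7}
    - {"tx":0,"ty":0,"tz":3,"ax":0,"ay":0,"az":0,"claw":8.7}
    - {"tx":0,"ty":0,"tz":3,"ax":0,"ay":0,"az":0,"claw":8.7}
    - {"tx":0,"ty":0,"tz":3,"ax":0,"ay":0,"az":0,"claw":8.7}
    - {"tx":0,"ty":0,"tz":0,"ax":0,"ay":0,"az":0,"claw":8.7}
    - {"tx":0,"ty":0,"tz":0,"ax":0,"ay":0,"az":0,"claw":8.7}

```text
time_s: 2.85
tcp_pos: [0.534, 0.1425, 0.132]
ee_rot: [[-0.988, 0.155, -0.005], [0.155, 0.988, -0.003], [0.004, -0.004, -1.0]]
wrist_force: [-0.1, -0.8, 1.5]
gripper_width: 1.0
gripper_force: 0.0
```

```bash
python3 -c "
from h import *
go([.536,.1486,.023],-9.1)
p,d=capture('top'); cv2.imwrite('pics/g1.png',cv2.resize(p[200:320,240:380],(700,600))[:,:,::-1])"
```

```text
t 2.85 tcp [0.534  0.1425 0.132 ] yaw_y 81.09 tilt [-0.0049 -0.0033]
tool delta cm [-0.15  0.68 10.9 ] F [-0.08 -0.8   1.53] w 0.9999281930565583
az 0.0033
```

View pics/g1.png

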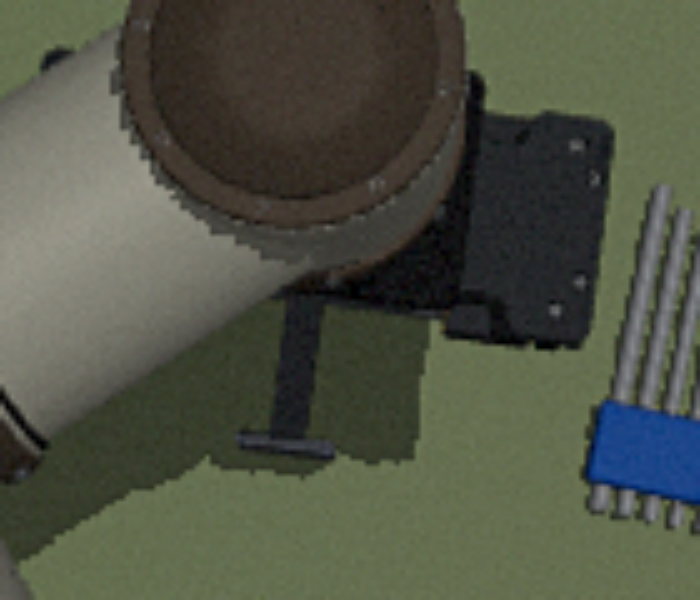

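drive_tool:
  rows:
    - {"tx":-0.15,"ty":0.68,"tz":0,"ax":0,"ay":0,"az":0,"claw":8.7}
    - {"tx":0,"ty":0,"tz":2.5,"ax":0,"ay":0,"az":0,"claw":8.7}
    - {"tx":0,"ty":0,"tz":2.5,"ax":0,"ay":0,"az":0,"claw":8.7}
    - {"tx":0,"ty":0,"tz":2.5,"ax":0,"ay":0,"az":0,"claw":8.7}
    - {"tx":0,"ty":0,"tz":0,"ax":0,"ay":0,"az":0,"claw":8.7}
    - {"tx":0,"ty":0,"tz":0,"ax":0,"ay":0,"az":0,"claw":8.7}
    - {"tx":0,"ty":0,"tz":0,"ax":0,"ay":0,"az":0,"claw":8.7}

```text
time_s: 3.48
tcp_pos: [0.5399, 0.151, 0.0615]
ee_rot: [[-0.988, 0.156, 0.004], [0.156, 0.988, 0.002], [-0.004, 0.002, -1.0]]
wrist_force: [0.3, 0.2, -0.0]
gripper_width: 0.998
gripper_force: 0.0
```

```bash
python3 -c "
from h import *
go([.536,.1486,.023],-9.1)"
```

```text
t 3.4833 tcp [0.5399 0.151  0.0615] yaw_y 81.05 tilt [0.0041 0.0016]
tool delta cm [ 0.36 -0.3   3.85] F [ 0.27  0.24 -0.01] w 0.9980598808240445
az 0.0026
```

drive_tool:
  rows:
    - {"tx":0.3,"ty":-0.3,"tz":1,"ax":0,"ay":0,"az":0,"claw":8.7}
    - {"tx":0,"ty":0,"tz":1.4,"ax":0,"ay":0,"az":0,"claw":8.7}
    - {"tx":0,"ty":0,"tz":1.4,"ax":0,"ay":0,"az":0,"claw":8.7}
    - {"tx":0,"ty":0,"tz":0,"ax":0,"ay":0,"az":0,"claw":8.7}
    - {"tx":0,"ty":0,"tz":0,"ax":0,"ay":0,"az":0,"claw":8.7}
    - {"tx":0,"ty":0,"tz":0,"ax":0,"ay":0,"az":0,"claw":8.7}
    - {"tx":0,"ty":0,"tz":0,"ax":0,"ay":0,"az":0,"claw":8.7}

```text
time_s: 4.07
tcp_pos: [0.5358, 0.1482, 0.0228]
ee_rot: [[-0.988, 0.156, 0.003], [0.156, 0.988, 0.002], [-0.003, 0.002, -1.0]]
wrist_force: [1.0, -0.5, 0.3]
gripper_width: 1.0
gripper_force: 0.0
```

drive_tool:
  rows:
    - {"tx":0,"ty":0,"tz":0,"ax":0,"ay":0,"az":0,"claw":8.7}

```text
time_s: 4.15
tcp_pos: [0.5354, 0.1479, 0.0223]
ee_rot: [[-0.988, 0.156, 0.002], [0.156, 0.988, 0.001], [-0.002, 0.001, -1.0]]
wrist_force: [-0.3, 0.0, 0.1]
gripper_width: 1.002
gripper_force: 0.0
```

drive_tool:
  rows:
    - {"tx":0,"ty":0,"tz":0,"ax":0,"ay":0,"az":0,"claw":8.7}

```text
time_s: 4.23
tcp_pos: [0.535, 0.1477, 0.0219]
ee_rot: [[-0.988, 0.156, 0.001], [0.156, 0.988, 0.001], [-0.001, 0.001, -1.0]]
wrist_force: [-0.6, -1.0, -0.2]
gripper_width: 1.0
gripper_force: 0.0
```

drive_tool:
  rows:
    - {"tx":0,"ty":0,"tz":0,"ax":0,"ay":0,"az":0,"claw":4}
    - {"tx":0,"ty":0,"tz":0,"ax":0,"ay":0,"az":0,"claw":2.5}
    - {"tx":0,"ty":0,"tz":0,"ax":0,"ay":0,"az":0,"claw":2}
    - {"tx":0,"ty":0,"tz":0,"ax":0,"ay":0,"az":0,"claw":0.5}
    - {"tx":0,"ty":0,"tz":0,"ax":0,"ay":0,"az":0,"claw":0}
    - {"tx":0,"ty":0,"tz":0,"ax":0,"ay":0,"az":0,"claw":0}
    - {"tx":0,"ty":0,"tz":0,"ax":0,"ay":0,"az":0,"claw":0}
    - {"tx":0,"ty":0,"tz":0,"ax":0,"ay":0,"az":0,"claw":0}
    - {"tx":0,"ty":0,"tz":0,"ax":0,"ay":0,"az":0,"claw":0}
    - {"tx":0,"ty":0,"tz":0,"ax":0,"ay":0,"az":0,"claw":0}

```text
time_s: 5.07
tcp_pos: [0.5346, 0.1475, 0.0211]
ee_rot: [[-0.988, 0.157, 0.0], [0.157, 0.988, 0.0], [-0.0, 0.0, -1.0]]
wrist_force: [0.2, 0.2, 0.1]
gripper_width: 0.325
gripper_force: 0.0
```

drive_tool:
  rows:
    - {"tx":0,"ty":0,"tz":0,"ax":0,"ay":0,"az":0,"claw":0}
    - {"tx":0,"ty":0,"tz":0,"ax":0,"ay":0,"az":0,"claw":0}
    - {"tx":0,"ty":0,"tz":0,"ax":0,"ay":0,"az":0,"claw":0}
    - {"tx":0,"ty":0,"tz":0,"ax":0,"ay":0,"az":0,"claw":0}
    - {"tx":0,"ty":0,"tz":0,"ax":0,"ay":0,"az":0,"claw":0}

```text
time_s: 5.48
tcp_pos: [0.5345, 0.1475, 0.0211]
ee_rot: [[-0.988, 0.157, -0.0], [0.157, 0.988, 0.0], [0.0, -0.0, -1.0]]
wrist_force: [0.9, 0.2, -0.5]
gripper_width: 0.015
gripper_force: 0.0
```

```bash
python3 -c "
from h import *
p,d=capture('scene'); q,e=capture('top')
im=np.zeros((450,800,3),np.uint8)
im[:,:400]=cv2.resize(p[190:310,270:377],(400,450));im[:,400:]=cv2.resize(q[205:310,250:343],(400,450))
cv2.imwrite('pics/g2.png',im[:,:,::-1]);print(sense()['gripper_width'])"
```

```text
0.009682374335360552
```

View pics/g2.png

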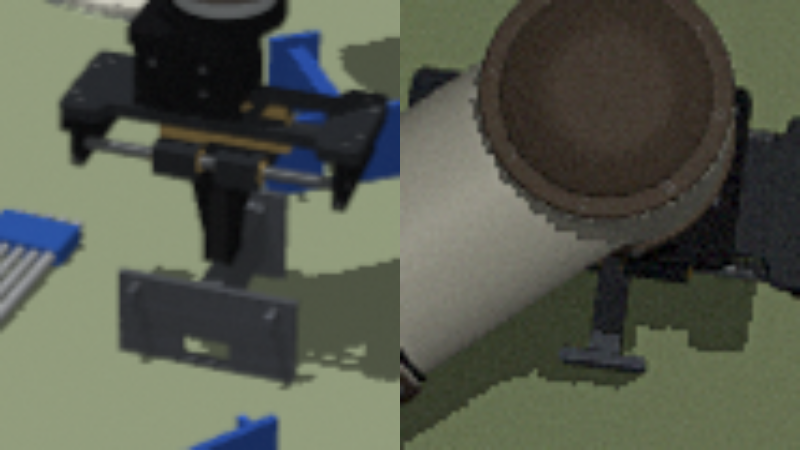

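```bash
python3 -c "
from h import *
np.set_printoptions(precision=4,suppress=True)
s=sense();t=s['tcp_pos'];print(t,s['wrist_force'],s['joints'])
for n in('scene','top'):
    c=camera_params(n);f=lambda P:(lambda q:(q/q[2])[:2])(c['intrinsics']@(c['R']@np.array(P)+c['t']))
    print(n,'tcp px',f(t),'tip z.06',f([*t[:2],.06]), 'armtop',f([.535,.1486,.058]))
p,d=capture('scene');X=pts('scene',p,d)
for v in range(236,268,3): print(v,[(u,*X[v,u].round(3)) for u in (324,328,332)])
"
```

```text
[0.5345 0.1475 0.021 ] [0.0268 0.0852 0.0432] [  32.1729   25.1892  -21.2736   -0.0003  -43.5383 -131.1799]
scene tcp px [329.2981 270.8441] tip z.06 [329.4342 257.3161] armtop [329.8684 258.173 ]
top tcp px [302.4195 255.0654] tip z.06 [302.0778 253.1484] armtop [301.5328 253.0296]
236 [(324, np.float64(0.557), np.float64(0.138), np.float64(0.132)), (328, np.float64(0.578), np.float64(0.15), np.float64(0.145)), (332, np.float64(0.578), np.float64(0.159), np.float64(0.146))]
239 [(324, np.float64(0.542), np.float64(0.135), np.float64(0.114)), (328, np.float64(0.576), np.float64(0.15), np.float64(0.136)), (332, np.float64(0.574), np.float64(0.159), np.float64(0.136))]
242 [(324, np.float64(0.545), np.float64(0.136), np.float64(0.108)), (328, np.float64(0.547), np.float64(0.146), np.float64(0.11)), (332, np.float64(0.551), np.float64(0.155), np.float64(0.113))]
245 [(324, np.float64(0.545), np.float64(0.136), np.float64(0.1)), (328, np.float64(0.541), np.float64(0.145), np.float64(0.098)), (332, np.float64(0.546), np.float64(0.155), np.float64(0.102))]
248 [(324, np.float64(0.539), np.
[... 643 characters left out ...]
4(0.542), np.float64(0.145), np.float64(0.066)), (332, np.float64(0.541), np.float64(0.155), np.float64(0.066))]
260 [(324, np.float64(0.456), np.float64(0.122), np.float64(-0.001)), (328, np.float64(0.541), np.float64(0.145), np.float64(0.056)), (332, np.float64(0.541), np.float64(0.155), np.float64(0.057))]
263 [(324, np.float64(0.472), np.float64(0.124), np.float64(0.0)), (328, np.float64(0.553), np.float64(0.147), np.float64(0.056)), (332, np.float64(0.544), np.float64(0.155), np.float64(0.051))]
266 [(324, np.float64(0.574), np.float64(0.141), np.float64(0.061)), (328, np.float64(0.57), np.float64(0.15), np.float64(0.059)), (332, np.float64(0.543), np.float64(0.155), np.float64(0.042))]
```

```bash
python3 -c "
from h import *
np.set_printoptions(precision=4,suppress=True)
p,d,X=load('scene')
m=np.zeros(d.shape,bool);m[60:140,40:140]=1
P=X[m&(d>0)&(p.max(2)<60)];P=P[np.hypot(P[:,0]-.21,P[:,1]+.589)<.12]
print('start: lowest dark pts',np.sort(P[:,2])[[0,3,10,30]],'hist',np.histogram(P[:,2],np.arange(.14,.4,.02)))
c=camera_params('scene')
f=lambda P:(lambda q:(q/q[2])[:2])(c['intrinsics']@(c['R']@np.array(P)+c['t']))
print(f([.21,-.589,.184]),f([.195,-.548,.184]),f([.224,-.63,.184]))
a=cv2.resize(p[60:140,40:140],(400,320))
p,d=capture('scene');X=pts('scene',p,d)
b=cv2.resize(p[200:280,280:380],(400,320));cv2.imwrite('pics/g3.png',np.hstack([a,b])[:,:,::-1])
"
```

```text
start: lowest dark pts [0.22   0.223  0.2264 0.2338] hist (array([  0,   0,   0,   0,  50,  68,  87, 100, 309, 600, 214, 179]), array([0.14, 0.16, 0.18, 0.2 , 0.22, 0.24, 0.26, 0.28, 0.3 , 0.32, 0.34,
       0.36, 0.38]))
[ 98.7894 139.4274] [114.1849 138.3969] [ 83.453  140.3402]
```

View pics/g3.png

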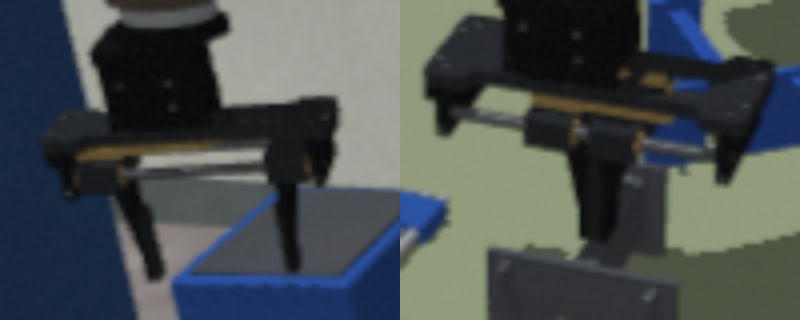

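The fingers shut above the arm. Both views put the tips about 37 mm higher than the reported TCP: z≈0.22 at the start against 0.184, and at the arm's top now. I'll open, go about 35 mm lower while watching the force, and grip again.

drive_tool:
  rows:
    - {"tx":0,"ty":0,"tz":-0.3,"ax":0,"ay":0,"az":0,"claw":6}
    - {"tx":0,"ty":0,"tz":0,"ax":0,"ay":0,"az":0,"claw":6}
    - {"tx":0,"ty":0,"tz":0,"ax":0,"ay":0,"az":0,"claw":6}
    - {"tx":0,"ty":0,"tz":0,"ax":0,"ay":0,"az":0,"claw":6}
    - {"tx":0,"ty":0,"tz":0,"ax":0,"ay":0,"az":0,"claw":6}
    - {"tx":0,"ty":0,"tz":0,"ax":0,"ay":0,"az":0,"claw":6}
    - {"tx":0,"ty":0,"tz":0,"ax":0,"ay":0,"az":0,"claw":6}
    - {"tx":0,"ty":0,"tz":0,"ax":0,"ay":0,"az":0,"claw":6}
    - {"tx":0,"ty":0,"tz":0,"ax":0,"ay":0,"az":0,"claw":6}
    - {"tx":0,"ty":0,"tz":0,"ax":0,"ay":0,"az":0,"claw":6}

```text
time_s: 6.52
tcp_pos: [0.5345, 0.1475, 0.024]
ee_rot: [[-0.988, 0.157, -0.0], [0.157, 0.988, -0.0], [0.0, -0.0, -1.0]]
wrist_force: [-0.6, -0.6, -0.0]
gripper_width: 0.648
gripper_force: 0.0
```

drive_tool:
  rows:
    - {"tx":0,"ty":0,"tz":0.7,"ax":0,"ay":0,"az":0,"claw":6}
    - {"tx":0,"ty":0,"tz":0.7,"ax":0,"ay":0,"az":0,"claw":6}
    - {"tx":0,"ty":0,"tz":0.5,"ax":0,"ay":0,"az":0,"claw":6}
    - {"tx":0,"ty":0,"tz":0,"ax":0,"ay":0,"az":0,"claw":6}
    - {"tx":0,"ty":0,"tz":0,"ax":0,"ay":0,"az":0,"claw":6}

```text
time_s: 6.93
tcp_pos: [0.5341, 0.1472, 0.0043]
ee_rot: [[-0.988, 0.157, -0.001], [0.157, 0.988, -0.001], [0.001, -0.001, -1.0]]
wrist_force: [-0.1, 0.2, 0.2]
gripper_width: 0.689
gripper_force: 0.0
```

drive_tool:
  rows:
    - {"tx":0,"ty":0.1,"tz":0.6,"ax":0,"ay":0,"az":0,"claw":6}
    - {"tx":0,"ty":0,"tz":0.6,"ax":0,"ay":0,"az":0,"claw":6}
    - {"tx":0,"ty":0,"tz":0.4,"ax":0,"ay":0,"az":0,"claw":6}
    - {"tx":0,"ty":0,"tz":0,"ax":0,"ay":0,"az":0,"claw":6}
    - {"tx":0,"ty":0,"tz":0,"ax":0,"ay":0,"az":0,"claw":6}

```text
time_s: 7.35
tcp_pos: [0.5344, 0.1483, -0.0114]
ee_rot: [[-0.988, 0.156, -0.001], [0.156, 0.988, -0.001], [0.001, -0.001, -1.0]]
wrist_force: [0.2, -1.8, 0.4]
gripper_width: 0.687
gripper_force: 0.0
```

drive_tool:
  rows:
    - {"tx":0,"ty":0,"tz":0,"ax":0,"ay":0,"az":0,"claw":0.5}
    - {"tx":0,"ty":0,"tz":0,"ax":0,"ay":0,"az":0,"claw":0.5}
    - {"tx":0,"ty":0,"tz":0,"ax":0,"ay":0,"az":0,"claw":0.5}
    - {"tx":0,"ty":0,"tz":0,"ax":0,"ay":0,"az":0,"claw":0.5}
    - {"tx":0,"ty":0,"tz":0,"ax":0,"ay":0,"az":0,"claw":0.5}
    - {"tx":0,"ty":0,"tz":0,"ax":0,"ay":0,"az":0,"claw":0.5}
    - {"tx":0,"ty":0,"tz":0,"ax":0,"ay":0,"az":0,"claw":0.5}
    - {"tx":0,"ty":0,"tz":0,"ax":0,"ay":0,"az":0,"claw":0.5}
    - {"tx":0,"ty":0,"tz":0,"ax":0,"ay":0,"az":0,"claw":0.5}
    - {"tx":0,"ty":0,"tz":0,"ax":0,"ay":0,"az":0,"claw":0.5}

```text
time_s: 8.18
tcp_pos: [0.5348, 0.1486, -0.0109]
ee_rot: [[-0.988, 0.157, 0.0], [0.157, 0.988, 0.0], [-0.0, 0.0, -1.0]]
wrist_force: [0.3, 0.6, 1.0]
gripper_width: 0.153
gripper_force: 30.0
```

drive_tool:
  rows:
    - {"tx":0,"ty":0,"tz":-0.5,"ax":0,"ay":0,"az":0,"claw":0.5}
    - {"tx":0,"ty":0,"tz":-1.5,"ax":0,"ay":0,"az":0,"claw":0.5}
    - {"tx":0,"ty":0,"tz":-2,"ax":0,"ay":0,"az":0,"claw":0.5}
    - {"tx":0,"ty":0,"tz":-2,"ax":0,"ay":0,"az":0,"claw":0.5}
    - {"tx":0,"ty":0,"tz":-2,"ax":0,"ay":0,"az":0,"claw":0.5}
    - {"tx":0.5,"ty":0,"tz":-1.5,"ax":0,"ay":0,"az":0,"claw":0.5}
    - {"tx":1,"ty":0,"tz":-1,"ax":0,"ay":0,"az":0,"claw":0.5}
    - {"tx":0.5,"ty":0,"tz":-0.3,"ax":0,"ay":0,"az":0,"claw":0.5}
    - {"tx":0,"ty":0,"tz":0,"ax":0,"ay":0,"az":0,"claw":0.5}
    - {"tx":0,"ty":0,"tz":0,"ax":0,"ay":0,"az":0,"claw":0.5}

```text
time_s: 9.02
tcp_pos: [0.5141, 0.1513, 0.0963]
ee_rot: [[-0.988, 0.156, -0.001], [0.156, 0.988, -0.001], [0.001, -0.001, -1.0]]
wrist_force: [-0.4, -0.4, -4.9]
gripper_width: 0.156
gripper_force: 30.0
```

drive_tool:
  rows:
    - {"tx":0,"ty":-1,"tz":0,"ax":0,"ay":0,"az":0,"claw":0.5}
    - {"tx":0,"ty":-2,"tz":0,"ax":0,"ay":0,"az":0,"claw":0.5}
    - {"tx":0,"ty":-3,"tz":0,"ax":0,"ay":0,"az":0,"claw":0.5}
    - {"tx":0,"ty":-3,"tz":0,"ax":0,"ay":0,"az":0,"claw":0.5}
    - {"tx":0,"ty":-3,"tz":0,"ax":0,"ay":0,"az":0,"claw":0.5}
    - {"tx":0,"ty":-3,"tz":0,"ax":0,"ay":0,"az":0,"claw":0.5}
    - {"tx":0,"ty":-2,"tz":0,"ax":0,"ay":0,"az":0,"claw":0.5}
    - {"tx":0,"ty":-1,"tz":0,"ax":0,"ay":0,"az":0,"claw":0.5}
    - {"tx":0,"ty":0,"tz":0,"ax":0,"ay":0,"az":0,"claw":0.5}
    - {"tx":0,"ty":0,"tz":0,"ax":0,"ay":0,"az":0,"claw":0.5}

```text
time_s: 9.85
tcp_pos: [0.4867, -0.0267, 0.0965]
ee_rot: [[-0.987, 0.158, -0.001], [0.158, 0.987, -0.0], [0.001, -0.0, -1.0]]
wrist_force: [-0.2, -0.1, -3.3]
gripper_width: 0.157
gripper_force: 30.0
```

```bash
python3 -c "
from h import *
np.set_printoptions(precision=4,suppress=True)
s=sense();print(s['tcp_pos'],s['wrist_force'],s['gripper_force'],s['moment'])
p,d=capture('scene');q,e=capture('top')
np.savez('l.npz',p=p,d=d,q=q,e=e)
im=np.zeros((500,800,3),np.uint8)
im[:,:400]=cv2.resize(p[165:295,220:324],(400,500));im[:,400:]=cv2.resize(q[190:320,290:394],(400,500))
cv2.imwrite('pics/l1.png',im[:,:,::-1])"
```

```text
[ 0.4867 -0.0267  0.0965] [-0.2016 -0.0774 -3.3179] 29.998943670652807 [-0.0069 -0.1323 -0.0199]
```

View pics/l1.png

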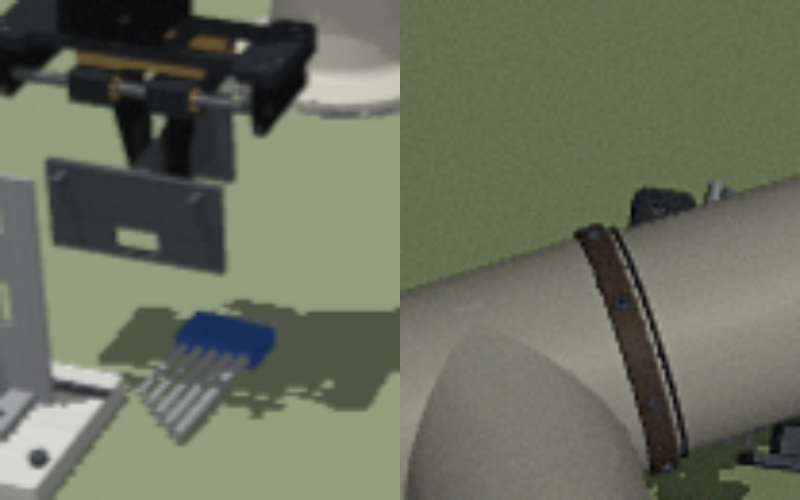

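```bash
cat > pl.py <<'E'
from h import *
np.set_printoptions(precision=4,suppress=True)
def plate(p,d,tcp,box):
    X=pts('scene',p,d);u0,u1,v0,v1=box
    m=np.zeros(d.shape,bool);m[v0:v1,u0:u1]=1
    yaw=np.radians(-8.9);n=np.array([np.cos(yaw),np.sin(yaw)]);t=np.array([-n[1],n[0]])
    a=X[...,:2]@n; ta=tcp[:2]@n
    m&=(d>0)&(abs(a-ta-.040)<.012)&(X[...,2]>.06)
    n_,lab,st,ce=cv2.connectedComponentsWithStats(m.astype(np.uint8),connectivity=4);k=1+st[1:,4].argmax();m=lab==k
    P=X[m];b=P[:,:2]@t;A=np.c_[b-b.mean(),P[:,2]-P[:,2].mean(),np.ones(len(P))]
    y=P[:,:2]@n;w=np.ones(len(P),bool)
    for _ in range(4):
        c=np.linalg.lstsq(A[w],y[w],rcond=None)[0];r=y-A@c;w=abs(r)<.003
    print("n",len(P),"rear face along n",c[2],"slope y,z",c[:2],"inl",w.mean())
    # pixel rect -> cast corners onto the plane
    r=cv2.approxPolyDP(cv2.convexHull(np.argwhere(m)[:,::-1].astype(np.int32)),4,True)[:,0]
    C=camera_params('scene');K=C['intrinsics'];o=-C['R'].T@C['t'];N=np.array([*n,0])
    for q in r:
        ray=C['R'].T@np.linalg.solve(K,[*q,1.]);g=o+ray*((c[2]-o@N)/(ray@N));print(q,"y",(g[:2]@t).round(4),"z",g[2].round(4))
    print("rel tcp: n",c[2]-ta,"y med-range",np.percentile(b,[1,99]).mean()-tcp[:2]@t, np.percentile(b,[1,99]),np.percentile(P[:,2],[1,99]))
E
python3 -c "
from pl import *
z=np.load('l.npz');plate(z['p'],z['d'],np.array([.4867,-.0267,.0965]),(226,290,195,245))"
```

```text
n 984 rear face along n 0.5257877290422163 slope y,z [-0.001   0.0119] inl 0.766260162601626
[278 236] y 0.107 z 0.1077
[234 228] y -0.0077 z 0.1084
[232 206] y -0.0077 z 0.1686
[277 213] y 0.1071 z 0.1696
rel tcp: n 0.040816895058058744 y med-range 0.0009611503808736183 [-0.0073  0.107 ] [0.1071 0.1689]
```

drive_tool:
  rows:
    - {"tx":0,"ty":-1.5,"tz":0,"ax":0,"ay":0,"az":-0.004,"claw":0.5}
    - {"tx":0,"ty":-2,"tz":0,"ax":0,"ay":0,"az":0,"claw":0.5}
    - {"tx":0,"ty":-2,"tz":0,"ax":0,"ay":0,"az":0,"claw":0.5}
    - {"tx":0,"ty":-2,"tz":0,"ax":0,"ay":0,"az":0,"claw":0.5}
    - {"tx":0,"ty":-2,"tz":0,"ax":0,"ay":0,"az":0,"claw":0.5}
    - {"tx":0,"ty":-1.5,"tz":0,"ax":0,"ay":0,"az":0,"claw":0.5}
    - {"tx":0,"ty":-0.4,"tz":0,"ax":0,"ay":0,"az":0,"claw":0.5}
    - {"tx":0,"ty":0,"tz":0,"ax":0,"ay":0,"az":0,"claw":0.5}
    - {"tx":0,"ty":0,"tz":0,"ax":0,"ay":0,"az":0,"claw":0.5}
    - {"tx":0,"ty":0,"tz":0,"ax":0,"ay":0,"az":0,"claw":0.5}

```text
time_s: 10.78
tcp_pos: [0.4697, -0.1379, 0.097]
ee_rot: [[-0.988, 0.151, 0.0], [0.151, 0.988, 0.0], [-0.0, 0.0, -1.0]]
wrist_force: [0.3, 0.6, -4.2]
gripper_width: 0.162
gripper_force: 30.0
```

drive_tool:
  rows:
    - {"tx":0,"ty":0,"tz":0,"ax":0,"ay":0,"az":0,"claw":0.5}
    - {"tx":0,"ty":0,"tz":0,"ax":0,"ay":0,"az":0,"claw":0.5}
    - {"tx":0,"ty":0,"tz":0,"ax":0,"ay":0,"az":0,"claw":0.5}
    - {"tx":0,"ty":0,"tz":0,"ax":0,"ay":0,"az":0,"claw":0.5}
    - {"tx":0,"ty":0,"tz":0,"ax":0,"ay":0,"az":0,"claw":0.5}
    - {"tx":0,"ty":0,"tz":0,"ax":0,"ay":0,"az":0,"claw":0.5}

```text
time_s: 11.28
tcp_pos: [0.4693, -0.1388, 0.0971]
ee_rot: [[-0.988, 0.153, 0.0], [0.153, 0.988, -0.0], [-0.0, 0.0, -1.0]]
wrist_force: [0.5, 0.0, -4.5]
gripper_width: 0.155
gripper_force: 30.0
```

```bash
cat >> h.py <<'E'
def st():
    s=sense();yaw=np.radians(-8.9);n=np.array([np.cos(yaw),np.sin(yaw)]);t=np.array([-n[1],n[0]]);R=s["ee_rot"];p=s["tcp_pos"];f=s["wrist_force"]
    print("t",round(s["time_s"],2),"plate n",(p[:2]@n+.0408).round(4),"y",(p[:2]@t+.0009).round(4),"z",(p[2]+.0115).round(4),"yaw",(np.degrees(np.arctan2(R[1,1],R[0,1]))-90).round(2),"F n,t,z",(f[:2]@n).round(1),(f[:2]@t).round(1),f[2].round(1),"M",s["moment"].round(2))
E
python3 -c "
from h import *
st()
p,d=capture('scene');cv2.imwrite('pics/a1.png',cv2.resize(p[150:290,140:290],(600,560),interpolation=cv2.INTER_CUBIC)[:,:,::-1])"
```

```text
t 11.28 plate n 0.5259 y -0.0636 z 0.1086 yaw -8.77 F n,t,z 0.5 0.1 -4.5 M [-0.06 -0.03 -0.02]
```

View pics/a1.png

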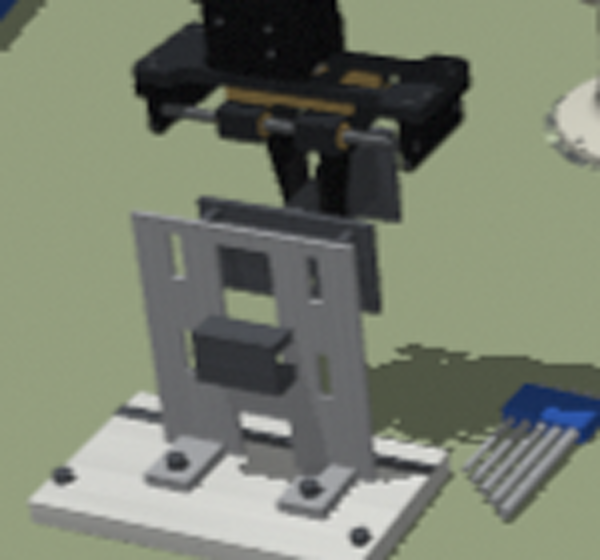

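drive_tool:
  rows:
    - {"tx":-1,"ty":-0.14,"tz":0,"ax":0,"ay":0,"az":0,"claw":0.5}
    - {"tx":-1,"ty":0,"tz":0,"ax":0,"ay":0,"az":0,"claw":0.5}
    - {"tx":-0.7,"ty":0,"tz":0,"ax":0,"ay":0,"az":0,"claw":0.5}
    - {"tx":0,"ty":0,"tz":0,"ax":0,"ay":0,"az":0,"claw":0.5}
    - {"tx":0,"ty":0,"tz":0,"ax":0,"ay":0,"az":0,"claw":0.5}
    - {"tx":0,"ty":0,"tz":0,"ax":0,"ay":0,"az":0,"claw":0.5}
    - {"tx":0,"ty":0,"tz":0,"ax":0,"ay":0,"az":0,"claw":0.5}
    - {"tx":0,"ty":0,"tz":0,"ax":0,"ay":0,"az":0,"claw":0.5}
    - {"tx":0,"ty":0,"tz":0,"ax":0,"ay":0,"az":0,"claw":0.5}

```text
time_s: 12.08
tcp_pos: [0.4955, -0.1443, 0.0971]
ee_rot: [[-0.988, 0.152, -0.0], [0.152, 0.988, 0.0], [0.0, 0.0, -1.0]]
wrist_force: [0.7, 0.1, -3.6]
gripper_width: 0.157
gripper_force: 30.0
```

```bash
python3 -c "
from h import *
st()"
```

```text
t 12.08 plate n 0.5527 y -0.065 z 0.1086 yaw -8.77 F n,t,z 0.7 0.2 -3.6 M [-0.04 -0.11 -0.01]
```

Now I'll feel forward: the claws would touch at n≈0.5565 if they miss the slots.

drive_tool:
  rows:
    - {"tx":-0.2,"ty":0,"tz":0,"ax":0,"ay":0,"az":0,"claw":0.5}
    - {"tx":-0.2,"ty":0,"tz":0,"ax":0,"ay":0,"az":0,"claw":0.5}
    - {"tx":-0.2,"ty":0,"tz":0,"ax":0,"ay":0,"az":0,"claw":0.5}
    - {"tx":0,"ty":0,"tz":0,"ax":0,"ay":0,"az":0,"claw":0.5}
    - {"tx":0,"ty":0,"tz":0,"ax":0,"ay":0,"az":0,"claw":0.5}
    - {"tx":0,"ty":0,"tz":0,"ax":0,"ay":0,"az":0,"claw":0.5}

```text
time_s: 12.58
tcp_pos: [0.5016, -0.1453, 0.097]
ee_rot: [[-0.988, 0.153, -0.0], [0.153, 0.988, 0.0], [0.0, -0.0, -1.0]]
wrist_force: [0.7, 0.0, -3.6]
gripper_width: 0.16
gripper_force: 30.0
```

```bash
python3 -c "
from h import *
st()"
```

```text
t 12.58 plate n 0.5588 y -0.065 z 0.1085 yaw -8.78 F n,t,z 0.7 0.1 -3.6 M [-0.04 -0.01  0.03]
```

drive_tool:
  rows:
    - {"tx":-0.2,"ty":0,"tz":0,"ax":0,"ay":0,"az":0,"claw":0.5}
    - {"tx":-0.2,"ty":0,"tz":0,"ax":0,"ay":0,"az":0,"claw":0.5}
    - {"tx":0,"ty":0,"tz":0,"ax":0,"ay":0,"az":0,"claw":0.5}
    - {"tx":0,"ty":0,"tz":0,"ax":0,"ay":0,"az":0,"claw":0.5}
    - {"tx":0,"ty":0,"tz":0,"ax":0,"ay":0,"az":0,"claw":0.5}

```text
time_s: 13.0
tcp_pos: [0.5056, -0.1459, 0.097]
ee_rot: [[-0.988, 0.153, -0.0], [0.153, 0.988, 0.0], [0.0, 0.0, -1.0]]
wrist_force: [-0.1, 0.8, -4.9]
gripper_width: 0.157
gripper_force: 30.0
```

drive_tool:
  rows:
    - {"tx":-0.2,"ty":0,"tz":0,"ax":0,"ay":0,"az":0,"claw":0.5}
    - {"tx":-0.2,"ty":0,"tz":0,"ax":0,"ay":0,"az":0,"claw":0.5}
    - {"tx":0,"ty":0,"tz":0,"ax":0,"ay":0,"az":0,"claw":0.5}
    - {"tx":0,"ty":0,"tz":0,"ax":0,"ay":0,"az":0,"claw":0.5}
    - {"tx":0,"ty":0,"tz":0,"ax":0,"ay":0,"az":0,"claw":0.5}

```text
time_s: 13.42
tcp_pos: [0.5095, -0.1465, 0.097]
ee_rot: [[-0.988, 0.153, -0.0], [0.153, 0.988, 0.0], [0.0, 0.0, -1.0]]
wrist_force: [0.0, -0.5, -4.1]
gripper_width: 0.162
gripper_force: 30.0
```

```bash
python3 -c "
from h import *
st()"
```

```text
t 13.42 plate n 0.5669 y -0.065 z 0.1085 yaw -8.78 F n,t,z 0.1 -0.4 -4.1 M [-0.07 -0.04  0.  ]
```

The claws are in. I'll take small steps until the plate touches the strips.

drive_tool:
  rows:
    - {"tx":-0.15,"ty":0,"tz":0,"ax":0,"ay":0,"az":0,"claw":0.5}
    - {"tx":0,"ty":0,"tz":0,"ax":0,"ay":0,"az":0,"claw":0.5}
    - {"tx":0,"ty":0,"tz":0,"ax":0,"ay":0,"az":0,"claw":0.5}

```text
time_s: 13.67
tcp_pos: [0.5112, -0.1467, 0.097]
ee_rot: [[-0.988, 0.153, 0.0], [0.153, 0.988, -0.0], [-0.0, 0.0, -1.0]]
wrist_force: [-0.3, -0.7, -4.2]
gripper_width: 0.159
gripper_force: 30.0
```

drive_tool:
  rows:
    - {"tx":-0.1,"ty":0,"tz":0,"ax":0,"ay":0,"az":0,"claw":0.5}
    - {"tx":0,"ty":0,"tz":0,"ax":0,"ay":0,"az":0,"claw":0.5}
    - {"tx":0,"ty":0,"tz":0,"ax":0,"ay":0,"az":0,"claw":0.5}

```text
time_s: 13.92
tcp_pos: [0.512, -0.1469, 0.097]
ee_rot: [[-0.988, 0.153, -0.0], [0.153, 0.988, 0.0], [0.0, -0.0, -1.0]]
wrist_force: [-0.9, -0.0, -4.9]
gripper_width: 0.159
gripper_force: 30.0
```

drive_tool:
  rows:
    - {"tx":-0.1,"ty":0,"tz":0,"ax":0,"ay":0,"az":0,"claw":0.5}
    - {"tx":0,"ty":0,"tz":0,"ax":0,"ay":0,"az":0,"claw":0.5}
    - {"tx":0,"ty":0,"tz":0,"ax":0,"ay":0,"az":0,"claw":0.5}

```text
time_s: 14.17
tcp_pos: [0.5119, -0.147, 0.0967]
ee_rot: [[-0.988, 0.153, -0.002], [0.153, 0.988, 0.0], [0.002, -0.0, -1.0]]
wrist_force: [-3.0, 0.0, -4.4]
gripper_width: 0.155
gripper_force: 30.0
```

```bash
python3 -c "
from h import *
st()"
```

```text
t 14.17 plate n 0.5693 y -0.0651 z 0.1082 yaw -8.79 F n,t,z -3.0 -0.5 -4.4 M [0.16 0.84 0.05]
```

drive_tool:
  rows:
    - {"tx":0.05,"ty":0,"tz":0.2,"ax":0,"ay":0,"az":0,"claw":0.5}
    - {"tx":0,"ty":0,"tz":0,"ax":0,"ay":0,"az":0,"claw":0.5}
    - {"tx":0,"ty":0,"tz":0,"ax":0,"ay":0,"az":0,"claw":0.5}

```text
time_s: 14.42
tcp_pos: [0.5119, -0.147, 0.095]
ee_rot: [[-0.988, 0.153, -0.001], [0.153, 0.988, -0.0], [0.001, -0.0, -1.0]]
wrist_force: [-3.7, -0.5, -2.9]
gripper_width: 0.155
gripper_force: 30.0
```

drive_tool:
  rows:
    - {"tx":0,"ty":0,"tz":0.2,"ax":0,"ay":0,"az":0,"claw":0.5}
    - {"tx":0,"ty":0,"tz":0,"ax":0,"ay":0,"az":0,"claw":0.5}
    - {"tx":0,"ty":0,"tz":0,"ax":0,"ay":0,"az":0,"claw":0.5}

```text
time_s: 14.67
tcp_pos: [0.5119, -0.147, 0.0929]
ee_rot: [[-0.988, 0.153, -0.001], [0.153, 0.988, 0.0], [0.001, -0.0, -1.0]]
wrist_force: [-4.7, 1.0, -1.7]
gripper_width: 0.159
gripper_force: 30.0
```

```bash
python3 -c "
from h import *
st()"
```

```text
t 14.67 plate n 0.5693 y -0.0651 z 0.1044 yaw -8.79 F n,t,z -4.8 0.3 -1.7 M [0.04 1.43 0.02]
```

drive_tool:
  rows:
    - {"tx":0,"ty":0,"tz":0.2,"ax":0,"ay":0,"az":0,"claw":0.5}
    - {"tx":0,"ty":0,"tz":0,"ax":0,"ay":0,"az":0,"claw":0.5}
    - {"tx":0,"ty":0,"tz":0,"ax":0,"ay":0,"az":0,"claw":0.5}

```text
time_s: 14.92
tcp_pos: [0.5118, -0.147, 0.091]
ee_rot: [[-0.988, 0.153, -0.002], [0.153, 0.988, 0.0], [0.002, -0.0, -1.0]]
wrist_force: [-5.8, 0.6, -0.5]
gripper_width: 0.161
gripper_force: 30.0
```

drive_tool:
  rows:
    - {"tx":0,"ty":0,"tz":0.2,"ax":0,"ay":0,"az":0,"claw":0.5}
    - {"tx":0,"ty":0,"tz":0,"ax":0,"ay":0,"az":0,"claw":0.5}
    - {"tx":0,"ty":0,"tz":0,"ax":0,"ay":0,"az":0,"claw":0.5}

```text
time_s: 15.17
tcp_pos: [0.5119, -0.1471, 0.0893]
ee_rot: [[-0.988, 0.153, -0.001], [0.153, 0.988, -0.0], [0.001, -0.0, -1.0]]
wrist_force: [-4.9, 0.7, 1.0]
gripper_width: 0.161
gripper_force: 30.0
```

```bash
python3 -c "
from h import *
st()"
```

```text
t 15.17 plate n 0.5693 y -0.0652 z 0.1008 yaw -8.77 F n,t,z -5.0 -0.1 1.0 M [ 0.19  1.69 -0.01]
```

drive_tool:
  rows:
    - {"tx":0,"ty":0,"tz":0.2,"ax":0,"ay":0,"az":0,"claw":0.5}
    - {"tx":0,"ty":0,"tz":0,"ax":0,"ay":0,"az":0,"claw":0.5}
    - {"tx":0,"ty":0,"tz":0,"ax":0,"ay":0,"az":0,"claw":0.5}

```text
time_s: 15.42
tcp_pos: [0.5109, -0.1467, 0.0864]
ee_rot: [[-0.988, 0.153, -0.003], [0.153, 0.988, 0.001], [0.003, 0.0, -1.0]]
wrist_force: [-6.0, 1.1, -2.9]
gripper_width: 0.158
gripper_force: 30.0
```

drive_tool:
  rows:
    - {"tx":0,"ty":0,"tz":0.2,"ax":0,"ay":0,"az":0,"claw":0.5}
    - {"tx":0,"ty":0,"tz":0,"ax":0,"ay":0,"az":0,"claw":0.5}
    - {"tx":0,"ty":0,"tz":0,"ax":0,"ay":0,"az":0,"claw":0.5}

```text
time_s: 15.67
tcp_pos: [0.5107, -0.1467, 0.084]
ee_rot: [[-0.988, 0.153, -0.004], [0.153, 0.988, 0.001], [0.004, 0.0, -1.0]]
wrist_force: [-4.9, 0.3, -4.0]
gripper_width: 0.16
gripper_force: 30.0
```

```bash
python3 -c "
from h import *
st()"
```

```text
t 15.67 plate n 0.5681 y -0.065 z 0.0955 yaw -8.81 F n,t,z -4.9 -0.5 -4.0 M [ 0.25  1.61 -0.05]
```

drive_tool:
  rows:
    - {"tx":0,"ty":0,"tz":0.15,"ax":0,"ay":0,"az":0,"claw":0.5}
    - {"tx":0,"ty":0,"tz":0,"ax":0,"ay":0,"az":0,"claw":0.5}
    - {"tx":0,"ty":0,"tz":0,"ax":0,"ay":0,"az":0,"claw":0.5}

```text
time_s: 15.92
tcp_pos: [0.512, -0.1468, 0.0826]
ee_rot: [[-0.988, 0.153, -0.001], [0.153, 0.988, 0.0], [0.002, 0.0, -1.0]]
wrist_force: [-2.5, 0.5, -7.1]
gripper_width: 0.158
gripper_force: 30.0
```

drive_tool:
  rows:
    - {"tx":0,"ty":0,"tz":0.15,"ax":0,"ay":0,"az":0,"claw":0.5}
    - {"tx":0,"ty":0,"tz":0,"ax":0,"ay":0,"az":0,"claw":0.5}
    - {"tx":0,"ty":0,"tz":0,"ax":0,"ay":0,"az":0,"claw":0.5}

```text
time_s: 16.17
tcp_pos: [0.512, -0.1469, 0.0817]
ee_rot: [[-0.988, 0.153, -0.001], [0.153, 0.988, 0.0], [0.001, 0.0, -1.0]]
wrist_force: [-3.4, 1.5, -4.7]
gripper_width: 0.158
gripper_force: 30.0
```

drive_tool:
  rows:
    - {"tx":0,"ty":0,"tz":0.1,"ax":0,"ay":0,"az":0,"claw":0.5}
    - {"tx":0,"ty":0,"tz":0,"ax":0,"ay":0,"az":0,"claw":0.5}
    - {"tx":0,"ty":0,"tz":0,"ax":0,"ay":0,"az":0,"claw":0.5}

```text
time_s: 16.42
tcp_pos: [0.5121, -0.1469, 0.0811]
ee_rot: [[-0.988, 0.153, -0.001], [0.153, 0.988, 0.0], [0.001, -0.0, -1.0]]
wrist_force: [-6.1, 0.9, -3.7]
gripper_width: 0.156
gripper_force: 30.0
```

```bash
python3 -c "
from h import *
st()"
```

```text
t 16.42 plate n 0.5694 y -0.065 z 0.0926 yaw -8.79 F n,t,z -6.2 -0.0 -3.7 M [ 0.17  1.45 -0.03]
```

drive_tool:
  rows:
    - {"tx":0.05,"ty":0,"tz":0.1,"ax":0,"ay":0,"az":0,"claw":0.5}
    - {"tx":0,"ty":0,"tz":0,"ax":0,"ay":0,"az":0,"claw":0.5}
    - {"tx":0,"ty":0,"tz":0,"ax":0,"ay":0,"az":0,"claw":0.5}

```text
time_s: 16.67
tcp_pos: [0.512, -0.147, 0.0809]
ee_rot: [[-0.988, 0.152, 0.0], [0.152, 0.988, -0.0], [-0.0, -0.0, -1.0]]
wrist_force: [-5.4, 0.4, -0.2]
gripper_width: 0.16
gripper_force: 30.0
```

drive_tool:
  rows:
    - {"tx":0,"ty":0,"tz":0.1,"ax":0,"ay":0,"az":0,"claw":0.5}
    - {"tx":0,"ty":0,"tz":0,"ax":0,"ay":0,"az":0,"claw":0.5}
    - {"tx":0,"ty":0,"tz":0,"ax":0,"ay":0,"az":0,"claw":0.5}

```text
time_s: 16.92
tcp_pos: [0.512, -0.147, 0.0808]
ee_rot: [[-0.988, 0.152, 0.0], [0.152, 0.988, -0.001], [-0.0, -0.0, -1.0]]
wrist_force: [-8.1, 1.8, 3.7]
gripper_width: 0.159
gripper_force: 30.0
```

```bash
python3 -c "
from h import *
st()"
```

```text
t 16.92 plate n 0.5694 y -0.0651 z 0.0923 yaw -8.75 F n,t,z -8.2 0.6 3.7 M [ 0.56  2.18 -0.05]
```

drive_tool:
  rows:
    - {"tx":0.1,"ty":0,"tz":-0.15,"ax":0,"ay":0,"az":0,"claw":0.5}
    - {"tx":0,"ty":0,"tz":0,"ax":0,"ay":0,"az":0,"claw":0.5}
    - {"tx":0,"ty":0,"tz":0,"ax":0,"ay":0,"az":0,"claw":6}
    - {"tx":0,"ty":0,"tz":0,"ax":0,"ay":0,"az":0,"claw":6}
    - {"tx":0,"ty":0,"tz":0,"ax":0,"ay":0,"az":0,"claw":6}
    - {"tx":0,"ty":0,"tz":0,"ax":0,"ay":0,"az":0,"claw":6}
    - {"tx":0,"ty":0,"tz":0,"ax":0,"ay":0,"az":0,"claw":6}
    - {"tx":0,"ty":0,"tz":0,"ax":0,"ay":0,"az":0,"claw":6}
    - {"tx":0,"ty":0,"tz":0,"ax":0,"ay":0,"az":0,"claw":6}
    - {"tx":0,"ty":0,"tz":0,"ax":0,"ay":0,"az":0,"claw":6}

```text
time_s: 17.75
tcp_pos: [0.5112, -0.1467, 0.0806]
ee_rot: [[-0.988, 0.153, 0.0], [0.153, 0.988, -0.0], [-0.0, 0.0, -1.0]]
wrist_force: [0.0, -0.1, -0.2]
gripper_width: 0.655
gripper_force: 0.0
```

drive_tool:
  rows:
    - {"tx":0,"ty":0,"tz":-0.5,"ax":0,"ay":0,"az":0,"claw":6}
    - {"tx":0,"ty":0,"tz":-1,"ax":0,"ay":0,"az":0,"claw":6}
    - {"tx":0,"ty":0,"tz":-2,"ax":0,"ay":0,"az":0,"claw":6}
    - {"tx":0,"ty":0,"tz":-3,"ax":0,"ay":0,"az":0,"claw":6}
    - {"tx":0,"ty":0,"tz":-3,"ax":0,"ay":0,"az":0,"claw":6}
    - {"tx":1,"ty":0,"tz":-2,"ax":0,"ay":0,"az":0,"claw":6}
    - {"tx":3,"ty":0,"tz":0,"ax":0,"ay":0,"az":0,"claw":6}
    - {"tx":0,"ty":0,"tz":0,"ax":0,"ay":0,"az":0,"claw":6}
    - {"tx":0,"ty":0,"tz":0,"ax":0,"ay":0,"az":0,"claw":6}
    - {"tx":0,"ty":0,"tz":0,"ax":0,"ay":0,"az":0,"claw":6}

```text
time_s: 18.58
tcp_pos: [0.4719, -0.1407, 0.1964]
ee_rot: [[-0.988, 0.152, 0.002], [0.152, 0.988, -0.0], [-0.002, 0.0, -1.0]]
wrist_force: [-0.1, 0.2, 0.6]
gripper_width: 0.689
gripper_force: 0.0
```

```bash
python3 -c "
from h import *
st()
p,d=capture('scene');q,e=capture('top');X=pts('scene',p,d)
# lip top / plate top depths + image
im=np.hstack([cv2.resize(p[180:300,145:265],(400,400),interpolation=2),cv2.resize(q[195:305,395:505],(400,400),interpolation=2)])
cv2.imwrite('pics/f1.png',im[:,:,::-1])"
```

```text
t 18.58 plate n 0.5288 y -0.0651 z 0.2079 yaw -8.77 F n,t,z -0.1 0.2 0.6 M [-0.02 -0.03  0.03]
```

View pics/f1.png

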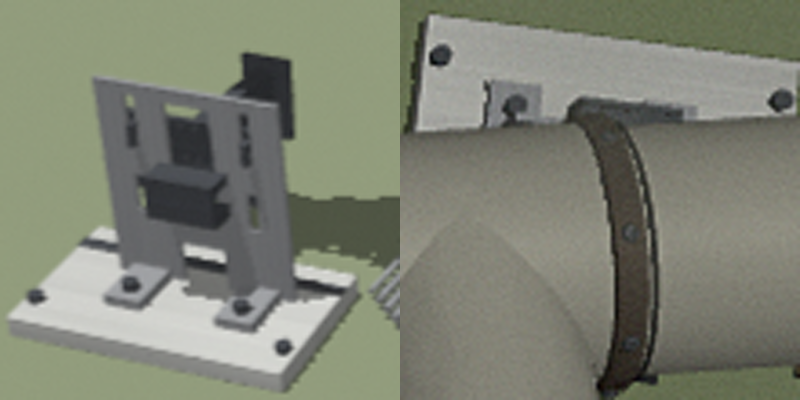

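```bash
python3 -c "
from h import *
np.set_printoptions(precision=4,suppress=True)
p,d=capture('scene');X=pts('scene',p,d)
m=np.zeros(d.shape,bool);m[192:225,212:236]=1
n=np.array([.98796,-.15471]);a=X[...,:2]@n-.5694
P=X[m&(d>0)&(abs(a+.110)<.012)]
print(len(P),P.min(0),P.max(0),'lip top exp .158; slope of top edge');t=np.array([.15471,.98796])
b=P[:,:2]@t+.065
print('lip y range exp +-.02',np.percentile(b,[1,99]))
"
```

```text
202 [ 0.43   -0.1548  0.0829] [ 0.4566 -0.1133  0.1505] lip top exp .158; slope of top edge
lip y range exp +-.02 [-0.0196  0.0219]
```

drive_tool:
  rows:
    - {"tx":1,"ty":2,"tz":-3,"ax":0,"ay":0,"az":0,"claw":6}
    - {"tx":1,"ty":4,"tz":-3,"ax":0,"ay":0,"az":0,"claw":6}
    - {"tx":0,"ty":4,"tz":0,"ax":0,"ay":0,"az":0,"claw":6}
    - {"tx":0,"ty":4,"tz":0,"ax":0,"ay":0,"az":0,"claw":6}
    - {"tx":0,"ty":4,"tz":0,"ax":0,"ay":0,"az":0,"claw":6}
    - {"tx":0,"ty":4,"tz":0,"ax":0,"ay":0,"az":0,"claw":6}
    - {"tx":0,"ty":4,"tz":0,"ax":0,"ay":0,"az":0,"claw":6}
    - {"tx":0,"ty":4,"tz":0,"ax":0,"ay":0,"az":0,"claw":6}
    - {"tx":0,"ty":0,"tz":0,"ax":0,"ay":0,"az":0,"claw":6}
    - {"tx":0,"ty":0,"tz":0,"ax":0,"ay":0,"az":0,"claw":6}

```text
time_s: 19.57
tcp_pos: [0.4986, 0.1534, 0.2489]
ee_rot: [[-0.989, 0.149, -0.002], [0.149, 0.989, -0.001], [0.002, -0.002, -1.0]]
wrist_force: [-0.4, 0.5, -0.3]
gripper_width: 0.69
gripper_force: 0.0
```

```bash
python3 -c "
from h import *
np.set_printoptions(precision=4,suppress=True)
q,e=capture('top');p,d=capture('scene');X=pts('top',q,e)
cv2.imwrite('pics/f2.png',np.hstack([cv2.resize(q[195:305,395:505],(480,480),interpolation=2),cv2.resize(p[195:285,180:240],(320,480),interpolation=2)])[:,:,::-1])
n=np.array([.98796,-.15471]);t=np.array([.15471,.98796]);a=X[...,:2]@n-.5694;b=X[...,:2]@t+.065
for lo in(-.112,-.10,-.08,-.06,-.04,-.02,-.005):
    m=(e>0)&(abs(a-lo)<.006)&(abs(b)<.006)&(X[...,2]>.1)&(X[...,2]<.2);print(lo,m.sum(),np.median(X[m][:,2]))
"
```

```text
-0.112 45 0.14183315569545757
-0.1 51 0.14125587414433785
-0.08 52 0.14307993342958222
-0.06 56 0.14487352551147678
-0.04 53 0.14627949059410505
-0.02 51 0.14841367914161552
-0.005 34 0.15225228249323114
```

View pics/f2.png

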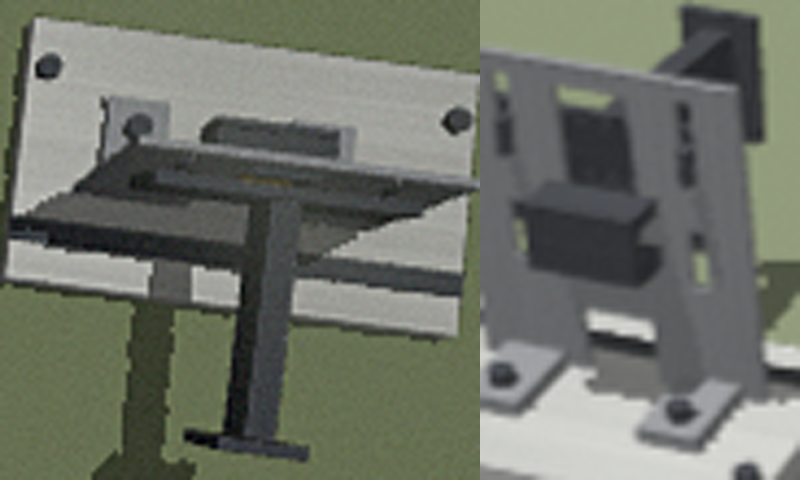

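```bash
python3 -c "
from station import *
print(finish_job())"
```

```text
the job is handed in; nothing more can be done
None
```

The bracket hangs home in the upper slots, let go, about 92 mm above the rack base and drooping about 0.09 rad (limit 0.12). The catch was felt to snap over the lower bar but not clearly seen, the bystanders were not touched, and the job is handed in.

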